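# Discharge on the static tester, then start the unit

### The job

Discharge yourself before you start the opened breathing unit: with closed fingertips touch the round metal plate of the static tester gently, so that it gives a little, and stay on it for about a second; then press the green key on the unit's front panel right down and let it come up again. Leave the red and yellow keys unpressed, do not lift or shift the tester or any of the loose things about, and finish clear of everything.

Things in the scene. Friction and masses are not known exactly. Their poses are not given: they have to be found in the camera images.
- unit: opened breathing unit, fixed to the bench: black tray 230 (x) by 260 (y) by 30 mm; along its -x side a white front panel 70 by 200 mm, top 75 mm above the bench, with the three keys in a row along y, 56 mm apart, in any order; behind the panel the works, up to 110 mm high, and a cream shell 135 mm high. Origin: centre of its underside; z up, x from the panel to the shell.
- key_green_top (a point): Centre of the top face of the key to press, of the three spring keys on the unit's white front panel: this one is the green round cap, 28 mm across, in a black collar 44 mm across and 12 mm high. The top face is 97 mm above the bench when the key is up. It is pressed straight down.
- key_green (a joint): travel of the green key, m: 0 up, 0.006 fully down. It begins to move at about 1.5 N and reaches the stop at 5 N; it springs back up when let go.
- key_yellow_top (a point): Centre of the top face of a key to leave alone, of the three spring keys on the unit's white front panel: this one is the yellow round cap, 28 mm across, in a black collar 44 mm across and 12 mm high. 97 mm above the bench.
- key_yellow (a joint): travel of the yellow key, m: 0 up, 0.006 fully down.
- key_red_top (a point): Centre of the top face of a key to leave alone, of the three spring keys on the unit's white front panel: this one is the red round cap, 28 mm across, in a black collar 44 mm across and 12 mm high. 97 mm above the bench.
- key_red (a joint): travel of the red key, m: 0 up, 0.006 fully down.
- tester: static tester standing loose on the bench (0.5 to 1 kg): grey-green box 120 (x) by 100 (y) by 45 mm with a black strip and three tiny lamps at its +x end and the round metal touch plate near its middle. Origin: centre of its underside.
- touch_plate_top (a point): centre of the top face of the tester's touch plate, a bare steel disc 44 mm across in a black collar 60 mm across and 12 mm high, 12 mm from the box's centre towards its -x end; the top face is 67 mm above the bench when up.
- touch_plate (a joint): travel of the sprung touch plate, m: 0 up, 0.006 at its stop. It begins to move at about 1.5 N and reaches the stop at 5 N.
- fan: loose square black cooling fan 80 by 80 by 35 mm lying flat, to be left where it is. Origin: centre of its underside.
- meter: loose yellow multimeter 130 (x) by 70 (y) by 45 mm lying on its back, with a black dial, to be left where it is. Origin: centre of its underside.
- screwdriver: loose yellow-handled screwdriver lying on the bench, about 200 mm long along its x, to be left where it is.
- jar: loose small clear jar with a white cap, 52 mm across and 60 mm high, to be left where it is. Origin: centre of its underside.
- filter: loose blue filter disc 60 mm across with a stub on top, 34 mm high in all, to be left where it is. Origin: centre of its underside.
There are look-alikes about, which are no part of the job. What is meant by the tester is not brown, pink or purple, and is the larger of those in its own colour.

How it is judged:
By the outcome, as a careful person would: the job done as asked, in the order asked, and still so for the second after the job is handed in, with the robot touching nothing.
It also fails if it takes over 42 s, if anything falls off the work surface, if the arm or the gripper's body presses on something with over 40 N, if the wrist force passes 120 N, or if a joint passes its speed limit or range.

### The arm

A 7-joint arm with a two-finger parallel gripper is mounted at the origin on the work surface. World frame = base frame: x ahead of the robot, y to its left, z up, the work surface at z = 0. Lengths are in m, angles in rad, forces in N, time in s.
With the tool pointing down it reaches from about 0.425 to 0.875 m from the base axis. Payload 4.7 kg.
Tool frame: the origin (TCP) lies midway between the tips of the shut fingers; the grasp point (between the pads) lies 19 mm behind it; z points along the fingers, y is the line along which they close (so a half turn about z gives the same grasp; the last joint's range is limited). The gripper opens to 87 mm and grips with 3 to 60 N. Pads are 19 mm wide; open, the fingers measure 117 mm over their backs; the gripper's body (75 mm by 190 mm) begins 51 mm behind the grasp point.
Start: joints at [1.362, 0.321, -0.07, 1.45, 0.023, 1.371, -0.057], TCP at [0.144, -0.634, 0.223] pointing down, gripper open.
Joint ranges: [-2.86, 2.86], [-0.3, 2.09], [-1.38, 1.24], [0.06, 2.45], [-1.56, 4.7], [0.09, 2.05], [-2.69, 2.69]. Speed limits (rad/s): [2.57, 2.57, 3.14, 3.14, 3.14, 3.14, 3.14].

### API

Orientations are given as a rotation vector (axis times angle).
In Python, from bench import ctrl gives the robot as it stands. The module is installed in compiled form; this text tells all that it offers.
- The arm moves only by the tool carry_out, never from a script. Its argument "steps" is a list of rows, each a list of 7 numbers: the turn, a rotation vector about the world's x, y, z in degrees, then the shift along the world's x, y, z in cm, then the opening, from 0 (shut) to 1 (fully open). A call has 1 to 12 rows; each row is the pose to reach, as a shift and turn from the pose commanded when the call began; what a row does not reach only later rows make up. A row lasts 1/10 s, in which the tool goes at most 50 mm and 8.59 degrees, less where a joint would pass 70% of its speed; a pose out of reach is approached as far as the arm can. A call with a gripper value outside its range is refused whole. The fingers move at their own pace and stop on an object; "squeeze" is the grip in N (left out, the last holds). Time passes only in rows, so rows that repeat a pose let the fingers close. It gives the time, the measured TCP pose, the force, the opening and the grip force at its end, in the units of the state.
- ctrl.get_state(): the state, without advancing time (a new reading comes with each control period).
- ctrl.get_image(name): name is "scene" or "side" or "wrist"; returns a dict with "pixels" (400x640x3 uint8, red, green, blue), "camera_matrix" (3x3 intrinsics, pixels), "k1" (the pictures are not rectified: a ray, as slopes to the right and down, at radius r is drawn at 1 + k1 r^2 times it, then the intrinsics apply), "cam_to_world" (4x4, takes a point from camera to world coordinates); the wrist camera has in their place "T_tool_cam" (4x4, takes a point from camera to tool coordinates, whose origin is the TCP and whose axes are the flange's). Camera axes: x right, y down, z forward; pixel columns grow to the right and rows downward; lengths in m; the calibration is good to about 2 mm. A picture is of the moment at which its call begins: read the wrist's pose just before it. There is no depth.
- ctrl.close_job(): hands the job in; it is judged then, once.
The state is a dict: "time": time; "joint_positions": joint angles; "qd": joint speeds; "joint_torque": joint torques, N m; "position": TCP position; "tool_rot": TCP orientation; "ft_force": force on the tool from outside, world axes, zero at the start; "torque": the same for the moment, N m; "grip_width": opening from 0.0 (shut) to 1.0 (fully open); "grip_force": force on a finger pad.
Only numpy, scipy, OpenCV 4.12 (cv2) and the standard library are available. Lean on these libraries where they do the work, as an engineer would, in place of code of your own. Each camera call takes 0.05 s, during which the arm holds its last target. There are 200 camera calls.

## Working session

There is one attempt and no reset: what is moved stays moved. The work goes in short steps, Python scripts to look and compute and a tool call to move; the robot and the scene stay as the last step left them, time stands still between calls to the robot, and variables do not carry over. Pictures are saved under pics/ and viewed, at most 10 in all, crops included, and the job is handed in when it is done.

Besides the shell and the picture viewer there is one more tool, called after "Call:" as name([rows], argument=value, ...), one row to a line, values as JSON. carry_out: Moves the arm, as the interface text tells. Its arguments: {"type":"object","properties":{"steps":{"type":"array","items":{"type":"array","items":{"type":"number"}}},"squeeze":{"type":"number"}},"required":["steps"]}

```bash
mkdir -p pics; cat > h.py <<'E'
import numpy as np,cv2
from bench import ctrl
def grab(n,f):
    d=ctrl.get_image(n); cv2.imwrite('pics/'+f+'.png',d['pixels'][:,:,::-1])
    np.savez(f+'.npz',**d); return d
def ray(d,u,v):
    K=d['camera_matrix'];k=float(d['k1'])
    q=np.array([(u-K[0,2])/K[0,0],(v-K[1,2])/K[1,1]])
    p=cv2.undistortPoints(np.array([[[u,v]]],float),K,np.array([k,0,0,0.])).ravel()
    T=d['cam_to_world']; return T[:3,3],T[:3,:3]@np.array([p[0],p[1],1])
def plane(d,u,v,z):
    o,r=ray(d,u,v); return o+r*(z-o[2])/r[2]
def tri(obs):
    A=np.zeros((3,3));b=np.zeros(3);R=[]
    for d,u,v in obs:
        o,r=ray(d,u,v);r=r/np.linalg.norm(r);M=np.eye(3)-np.outer(r,r);A+=M;b+=M@o;R.append((M,o))
    x=np.linalg.solve(A,b); return x,[np.linalg.norm(M@(x-o)) for M,o in R]
E
python3 - <<'E'
from h import *
a=grab('scene','scene1');b=grab('side','side1')
print(a['cam_to_world'][:3,3],b['cam_to_world'][:3,3]);s=ctrl.get_state();print(s['time'],s['position'],s['tool_rot'],s['ft_force'])
E
```

```text
[1.28208512 0.81908417 0.87827101] [0.20858212 0.67638407 0.59782232]
0.1 [ 0.14348186 -0.63345773  0.22157145] [-3.12043607e+00 -3.49131100e-01  4.53168496e-04] [-0.79807344 -0.17178707  0.71691093]
```

View pics/scene1.png

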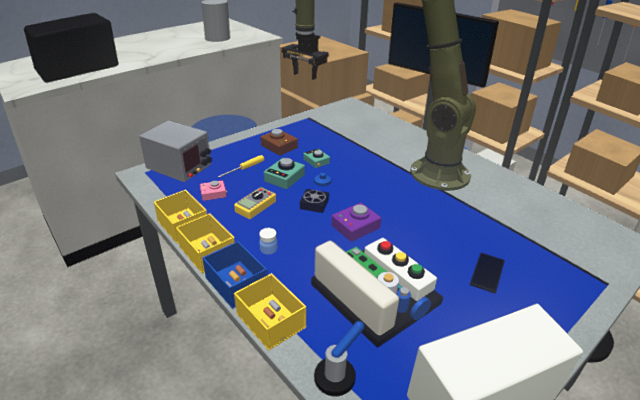

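View pics/side1.png

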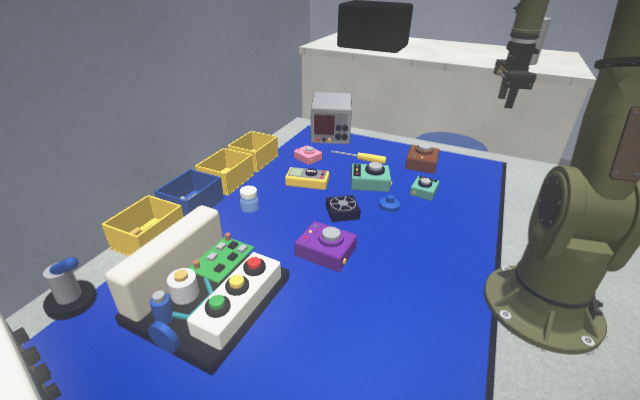

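The scene view shows five testers: brown (279,140), large grey-green (284,172), small grey-green (317,157), pink (213,190) and purple (356,220). In the side view the large green one is at (371,176) and the small one at (425,187). The large grey-green one fits, because it is not brown, pink or purple and is the bigger of the two in its colour. The green key is at (416,270) in the scene view and (217,304) in the side view. I'll confirm this in a crop and measure.

```bash
cat > m.py <<'E'
from h import *
S=dict(np.load('scene1.npz'));D=dict(np.load('side1.npz'))
def blob(d,box,f):
    x0,y0,x1,y1=box; c=d['pixels'][y0:y1,x0:x1]; hsv=cv2.cvtColor(c,cv2.COLOR_RGB2HSV).astype(int)
    m=f(hsv).astype(np.uint8); n,l,st,ce=cv2.connectedComponentsWithStats(m)
    i=1+np.argmax(st[1:,4]); return ce[i]+[x0,y0],st[i]
H=lambda a,b:(lambda h:(h[...,0]>=a)&(h[...,0]<=b)&(h[...,1]>120)&(h[...,2]>70))
grey=lambda h:(h[...,1]<60)&(h[...,2]>75)
R={'green':((402,258,430,282),(200,290,234,318),H(45,85)),'yellow':((388,245,412,267),(224,270,250,294),H(20,35)),
'red':((374,236,398,256),(242,254,268,278),lambda h:((h[...,0]<8)|(h[...,0]>172))&(h[...,1]>120)&(h[...,2]>70)),
'plate':((274,154,298,174),(360,158,390,178),grey)}
for k,(a,b,f) in R.items():
    p,s=blob(S,a,f);q,t=blob(D,b,f); x,e=tri([(S,*p),(D,*q)])
    print(k,p.round(1),s[2:],q.round(1),t[2:],x.round(4),np.round(e,4))
a=S['pixels'][130:200,250:350];b=D['pixels'][145:215,340:440]
cv2.imwrite('pics/crop1.png',cv2.resize(np.vstack([a,b])[:,:,::-1],None,fx=4,fy=4,interpolation=cv2.INTER_CUBIC))
# tester colour check
for n,d,u,v in(('fan',S,315,193),('filter',S,322,176),('meter',S,256,198),('drv',S,252,161),('smallgreen',S,317,153),('brown',S,277,132),('purple',S,360,211),('jar',S,268,232)):
    print(n,plane(d,u,v,.05).round(3))
E
python3 m.py
```

```text
green [416.5 268.3] [11  9 75] [212.6 300.4] [ 9  8 29] [0.5519 0.3398 0.0957] [0.0004 0.0004]
yellow [400.3 256.8] [12  9 83] [235.9 283.8] [15 11 62] [0.5447 0.2814 0.0871] [0.0013 0.0013]
red [385.  245.3] [11  9 78] [253.7 262.7] [ 14  12 129] [0.5438 0.2241 0.0897] [0.0009 0.0009]
plate [285.7 161.9] [13  9 86] [375.1 166.4] [ 18  11 135] [ 0.4632 -0.3327  0.0593] [0.0011 0.0011]
fan [ 0.498 -0.125  0.05 ]
filter [ 0.413 -0.191  0.05 ]
meter [ 0.663 -0.218  0.05 ]
drv [ 0.547 -0.423  0.05 ]
smallgreen [ 0.325 -0.326  0.05 ]
brown [ 0.342 -0.558  0.05 ]
purple [0.451 0.035 0.05 ]
jar [ 0.73  -0.053  0.05 ]
```

View pics/crop1.png

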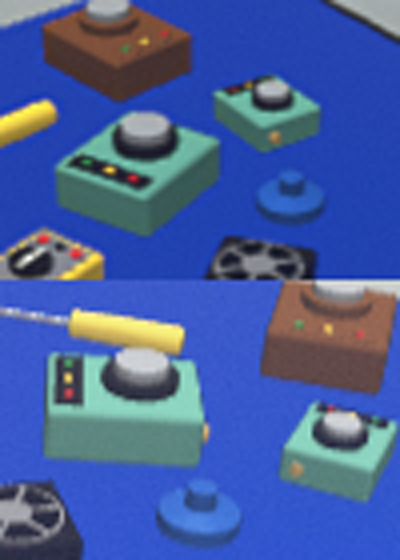

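The crop confirms it: the large grey-green tester has its black strip and lamps at the far end and a steel plate. The small twin sits beside the filter. Next I'll move above it with the fingers shut.

Call:
carry_out([
  [0, 0, 0, 3.5, 3.5, 1, 0],
  [0, 0, 0, 7, 6.5, 2, 0],
  [0, 0, 0, 10.5, 10, 3, 0],
  [0, 0, 0, 14, 13, 3, 0],
  [0, 0, 0, 17.5, 16, 3, 0],
  [0, 0, 0, 21, 19, 3, 0],
  [0, 0, 0, 24, 22, 3, 0],
  [0, 0, 0, 27, 25, 3, 0],
  [0, 0, 0, 29, 27, 3, 0],
  [0, 0, 0, 29, 27, 3, 0],
  [0, 0, 0, 29, 27, 3, 0],
  [0, 0, 0, 29, 27, 3, 0],
], squeeze=5)

```text
time: 1.3
position: [0.4324, -0.3652, 0.2522]
tool_rot: [3.122, 0.346, -0.002]
ft_force: [-0.8, -0.0, 0.7]
grip_width: 0.037
grip_force: 0.0
```

```bash
cat >> h.py <<'E'
from scipy.spatial.transform import Rotation as Ro
def wrist(f):
    s=ctrl.get_state(); d=ctrl.get_image('wrist'); T=np.eye(4);T[:3,:3]=Ro.from_rotvec(s['tool_rot']).as_matrix();T[:3,3]=s['position']
    d['cam_to_world']=T@d['T_tool_cam']; cv2.imwrite('pics/'+f+'.png',d['pixels'][:,:,::-1]); np.savez(f+'.npz',**d)
    print(s['time'],s['position'],s['tool_rot'],s['ft_force'],s['grip_width']); return d
def pix(d,P):
    T=np.linalg.inv(d['cam_to_world']);r=cv2.Rodrigues(T[:3,:3])[0]
    return cv2.projectPoints(np.array([P],float),r,T[:3,3],d['camera_matrix'],np.array([float(d['k1']),0,0,0]))[0].ravel()
E
python3 - <<'E'
from h import *
d=wrist('w1');print(d['T_tool_cam'].round(3));print(pix(d,[.463,-.333,.067]))
E
```

```text
1.3 [ 0.43240253 -0.36517378  0.25224153] [ 3.12230940e+00  3.45928343e-01 -1.65602167e-03] [-0.84958759 -0.01946903  0.67932149] 0.03656863083093272
[[-0.    -0.971 -0.24   0.065]
 [ 1.     0.    -0.    -0.   ]
 [ 0.    -0.24   0.971 -0.161]
 [ 0.     0.     0.     1.   ]]
[301.78665941 154.87158459]
```

View pics/w1.png

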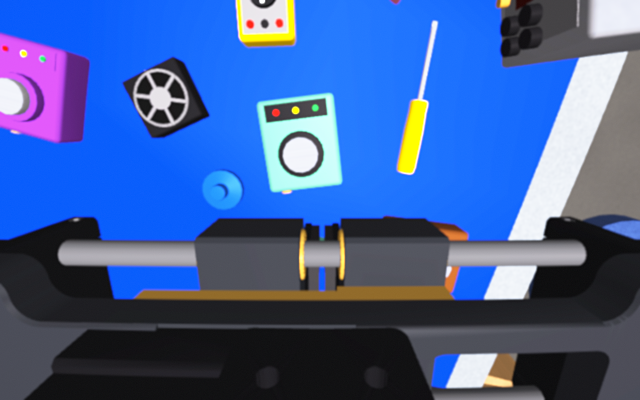

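The wrist view shows the plate unobstructed at (301,154), next to the filter (221,188) and screwdriver (413,135). I'll refine the measurement from this view.

```bash
cat > m2.py <<'E'
from m import *
W=dict(np.load('w1.npz'))
p,s=blob(W,(270,125,335,183),lambda h:(h[...,1]<50)&(h[...,2]>130));print(p,s[2:])
print('plane67',plane(W,*p,.067).round(4),'tri W,S',tri([(W,*p),(S,285.7,160.5)])[0],'tri W,D',tri([(W,*p),(D,374.8,164.5)])[0])
a,b=plane(W,p[0]-s[2]/2,p[1],.067),plane(W,p[0]+s[2]/2,p[1],.067);print('diam',np.linalg.norm(a-b))
E
python3 m2.py|tail -3
```

```text
[300.09029126 154.36504854] [  37   36 1030]
plane67 [ 0.4631 -0.3308  0.067 ] tri W,S [ 0.46338163 -0.33098475  0.06463427] tri W,D [ 0.46359007 -0.33077819  0.06779586]
diam 0.04553293282325143
```

Call:
carry_out([
  [0, 0, 0, 1.5, 1.7, -3, 0],
  [0, 0, 0, 3, 3.4, -7, 0],
  [0, 0, 0, 3, 3.4, -11, 0],
  [0, 0, 0, 3, 3.4, -14, 0],
  [0, 0, 0, 3, 3.4, -16, 0],
  [0, 0, 0, 3, 3.4, -17, 0],
  [0, 0, 0, 3, 3.4, -17.3, 0],
  [0, 0, 0, 3, 3.4, -17.3, 0],
  [0, 0, 0, 3, 3.4, -17.3, 0],
])

```text
time: 2.25
position: [0.4643, -0.3308, 0.081]
tool_rot: [3.12, 0.348, 0.003]
ft_force: [0.1, -0.5, 0.1]
grip_width: 0.006
grip_force: 0.0
```

Call:
carry_out([
  [0, 0, 0, 0, 0, -0.5, 0],
  [0, 0, 0, 0, 0, -0.9, 0],
  [0, 0, 0, 0, 0, -1.2, 0],
  [0, 0, 0, 0, 0, -1.4, 0],
  [0, 0, 0, 0, 0, -1.5, 0],
  [0, 0, 0, 0, 0, -1.5, 0],
])

```text
time: 2.85
position: [0.4636, -0.33, 0.0647]
tool_rot: [3.122, 0.349, -0.0]
ft_force: [-0.1, 0.5, 3.0]
grip_width: 0.006
grip_force: 1.5
```

Call:
carry_out([
  [0, 0, 0, 0, 0, -0.05, 0],
  [0, 0, 0, 0, 0, -0.05, 0],
  [0, 0, 0, 0, 0, -0.05, 0],
  [0, 0, 0, 0, 0, -0.05, 0],
  [0, 0, 0, 0, 0, -0.05, 0],
  [0, 0, 0, 0, 0, -0.05, 0],
  [0, 0, 0, 0, 0, -0.05, 0],
  [0, 0, 0, 0, 0, -0.05, 0],
  [0, 0, 0, 0, 0, -0.05, 0],
  [0, 0, 0, 0, 0, -0.05, 0],
])

```text
time: 3.85
position: [0.4636, -0.33, 0.0641]
tool_rot: [3.122, 0.349, -0.0]
ft_force: [-1.3, 0.6, 4.0]
grip_width: 0.009
grip_force: 1.6
```

Call:
carry_out([
  [0, 0, 0, 0, 0, 1, 0],
  [0, 0, 0, 0, 0, 4, 0],
  [0, 0, 0, 0, 0, 9, 0],
  [0, 0, 0, 0, 2, 13, 0],
  [0, 0, 0, 0.5, 6, 16, 0],
  [0, 0, 0, 0.5, 10.5, 18, 0],
  [0, 0, 0, 1, 15, 19, 0],
  [0, 0, 0, 1, 19.5, 19, 0],
  [0, 0, 0, 1.5, 24, 19, 0],
  [0, 0, 0, 2, 28.5, 19, 0],
  [0, 0, 0, 2, 33, 19, 0],
  [0, 0, 0, 2, 37, 19, 0],
])

```text
time: 5.05
position: [0.4834, 0.0427, 0.2546]
tool_rot: [3.122, 0.351, 0.002]
ft_force: [1.1, -0.4, -0.7]
grip_width: 0.005
grip_force: 0.0
```

Call:
carry_out([
  [0, 0, 0, 0, 4, 0, 0],
  [0, 0, 0, 0, 8, 0, 0],
  [0, 0, 0, 0.5, 12, 0, 0],
  [0, 0, 0, 1, 16, 0, 0],
  [0, 0, 0, 1, 20, 0, 0],
  [0, 0, 0, 1, 23, 0, 0],
  [0, 0, 0, 1, 25, 0, 0],
  [0, 0, 0, 1, 25, 0, 0],
  [0, 0, 0, 1, 25, 0, 0],
  [0, 0, 0, 1, 25, 0, 0],
])

```text
time: 6.05
position: [0.4942, 0.2884, 0.2541]
tool_rot: [3.121, 0.346, 0.0]
ft_force: [-0.0, 0.3, -0.3]
grip_width: 0.008
grip_force: 0.0
```

```bash
python3 - <<'E'
from h import *
d=wrist('w2');print(pix(d,[.552,.34,.097]))
E
```

```text
6.05 [0.49420191 0.28836877 0.25407364] [3.12121682e+00 3.45791821e-01 2.52035848e-04] [-0.04598107  0.33494954 -0.32652536] 0.007542603763674378
[287.64026854 129.10287469]
```

View pics/w2.png

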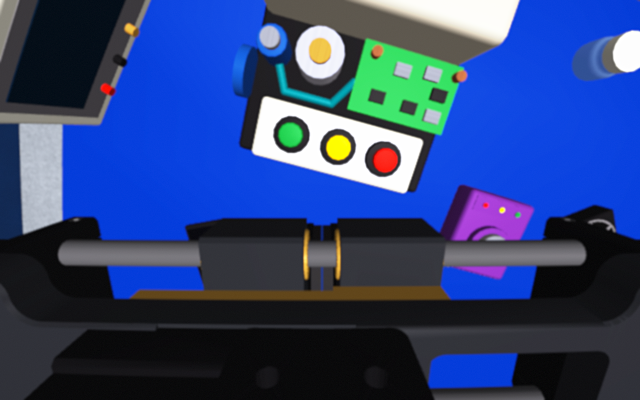

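The wrist view shows the green key at (290,134), yellow at (338,147) and red at (383,159). There is a tall monitor to the left, with its near edge around (105,118). I'll refine the key position and check clearance to the monitor.

```bash
cat > m3.py <<'E'
from m import *
W=dict(np.load('w2.npz'))
pts={}
for k,b in(('green',(268,112,314,155)),('yellow',(316,128,360,168)),('red',(362,140,406,180))):
    p,s=blob(W,b,R[k][2]);x=pts[k]=plane(W,*p,.097)
    q,_=blob(S,R[k][0],R[k][2])
    e=np.linalg.norm(plane(W,p[0]-s[2]/2,p[1],.097)-plane(W,p[0]+s[2]/2,p[1],.097))
    print(k,p.round(1),s[2:],x.round(4),'diam',e.round(4),'tri',tri([(W,*p),(S,*(q+[0,-.7]))])[0].round(4))
print(np.linalg.norm(pts['green']-pts['yellow']),np.linalg.norm(pts['red']-pts['yellow']))
for z in(0,.1,.2,.25,.3):print(z,plane(W,105,120,z).round(3),plane(W,150,2,z).round(3))
print(ctrl.get_state()['position'])
E
python3 m3.py|tail -10
```

```text
green [290.1 134.4] [ 26  26 527] [0.547  0.3363 0.097 ] diam 0.0289 tri [0.5469 0.3366 0.0923]
yellow [338.  147.2] [ 25  27 534] [0.545 0.281 0.097] diam 0.0281 tri [0.5448 0.2803 0.0903]
red [384.7 159.7] [ 26  26 535] [0.543  0.2259 0.097 ] diam 0.0296 tri [0.5429 0.2241 0.0904]
0.05532698106004353 0.055054466676718206
0 [0.506 0.615 0.   ] [0.673 0.563 0.   ]
0.1 [0.519 0.54  0.1  ] [0.646 0.501 0.1  ]
0.2 [0.531 0.465 0.2  ] [0.618 0.438 0.2  ]
0.25 [0.537 0.427 0.25 ] [0.604 0.406 0.25 ]
0.3 [0.543 0.389 0.3  ] [0.59  0.375 0.3  ]
[0.49425949 0.28827697 0.25411763]
```

```bash
python3 - <<'E' | tail -5
from m import *
W=dict(np.load('w2.npz'))
for wp in((101,123),(152,0)):
  for sp in((540,308),(422,352)): print(wp,sp,*tri([(W,*wp),(S,*sp)]))
for z in (0,.1,.2,.3):print(z,plane(S,540,308,z).round(3),plane(S,422,352,z).round(3))
a=W['pixels'][0:140,0:260];b=S['pixels'][280:400,380:640]
cv2.imwrite('pics/crop2.png',cv2.resize(np.vstack([a,b])[:,:,::-1],None,fx=2.2,fy=2.2))
E
```

```text
(152, 0) (422, 352) [0.67916629 0.51063262 0.04704199] [np.float64(0.02558904993938007), np.float64(0.02558904993938021)]
0 [0.324 0.59  0.   ] [0.668 0.477 0.   ]
0.1 [0.433 0.616 0.1  ] [0.738 0.516 0.1  ]
0.2 [0.542 0.642 0.2  ] [0.808 0.555 0.2  ]
0.3 [0.651 0.668 0.3  ] [0.878 0.594 0.3  ]
```

View pics/crop2.png

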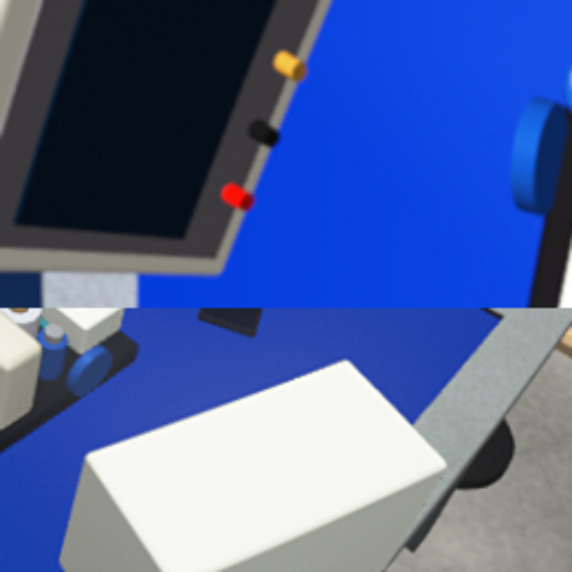

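The screen faces the unit and its lower edge stands on the bench at y≈0.6, so there is clearance: the gripper body reaches about y=0.43. The green key is at (0.547, 0.336, 0.097) with a measured diameter of 29 mm and 55 mm pitch, which agrees with the text.

Call:
carry_out([
  [0, 0, 0, 2.6, 2.4, -1, 0],
  [0, 0, 0, 5.3, 4.8, -3, 0],
  [0, 0, 0, 5.3, 4.8, -7, 0],
  [0, 0, 0, 5.3, 4.8, -11, 0],
  [0, 0, 0, 5.3, 4.8, -13, 0],
  [0, 0, 0, 5.3, 4.8, -14, 0],
  [0, 0, 0, 5.3, 4.8, -14.2, 0],
  [0, 0, 0, 5.3, 4.8, -14.2, 0],
  [0, 0, 0, 5.3, 4.8, -14.2, 0],
])

```text
time: 7.0
position: [0.5476, 0.3384, 0.1139]
tool_rot: [-3.121, -0.348, -0.004]
ft_force: [-0.6, 0.1, 0.3]
grip_width: 0.006
grip_force: 0.0
```

Call:
carry_out([
  [0, 0, 0, 0, 0, -0.5, 0],
  [0, 0, 0, 0, 0, -1, 0],
  [0, 0, 0, 0, 0, -1.4, 0],
  [0, 0, 0, 0, 0, -1.7, 0],
  [0, 0, 0, 0, 0, -1.9, 0],
  [0, 0, 0, 0, 0, -2.1, 0],
  [0, 0, 0, 0, 0, -2.1, 0],
])

```text
time: 7.7
position: [0.5466, 0.338, 0.0916]
tool_rot: [3.122, 0.349, 0.0]
ft_force: [-0.8, -0.8, 4.9]
grip_width: 0.007
grip_force: 2.4
```

Call:
carry_out([
  [0, 0, 0, 0, 0, -0.1, 0],
  [0, 0, 0, 0, 0, -0.2, 0],
  [0, 0, 0, 0, 0, -0.2, 0],
  [0, 0, 0, 0, 0, -0.2, 0],
])

```text
time: 8.1
position: [0.5467, 0.338, 0.0913]
tool_rot: [3.121, 0.349, 0.001]
ft_force: [-3.4, -4.1, 13.5]
grip_width: 0.002
grip_force: 6.9
```

The force has climbed to 13.5 N with almost no further travel, so the key is at its stop. Now I'll let it up and retreat.

Call:
carry_out([
  [0, 0, 0, 0, 0, 0.5, 0],
  [0, 0, 0, 0, 0, 1.5, 0],
  [0, 0, 0, 0, 0, 4, 0],
  [0, 0, 0, 0, 0, 8, 0],
  [0, 0, 0, -1, -1, 12, 0],
  [0, 0, 0, -3, -3, 15, 0],
  [0, 0, 0, -5, -6, 16, 0],
  [0, 0, 0, -5, -6, 16, 0],
  [0, 0, 0, -5, -6, 16, 0],
])

```text
time: 9.0
position: [0.497, 0.2774, 0.2495]
tool_rot: [3.122, 0.347, 0.003]
ft_force: [0.2, 1.0, -0.1]
grip_width: 0.007
grip_force: 0.0
```

```bash
python3 - <<'E'
from h import *
s=grab('scene','scene2');d=grab('side','side2');w=wrist('w3')
for n,b in(('scene1',s),('side1',d)):
    a=np.load(n+'.npz')['pixels'];m=(cv2.absdiff(a,b['pixels']).max(2)>45).astype(np.uint8)
    k,l,st,c=cv2.connectedComponentsWithStats(m);print(n,[tuple(x) for x in st[1:] if x[4]>8])
cv2.imwrite('pics/fin.png',cv2.resize(np.vstack([s['pixels'][110:310,180:460],d['pixels'][130:330,180:460]])[:,:,::-1],None,fx=1.5,fy=1.5))
E
```

```text
9.1 [0.49666155 0.27846218 0.24855546] [-3.12158736e+00 -3.49774234e-01  1.00710261e-03] [ 0.79819771  0.2778307  -0.32074897] 0.005227599381685955
scene1 [(np.int32(293), np.int32(0), np.int32(22), np.int32(32), np.int32(572)), (np.int32(422), np.int32(0), np.int32(3), np.int32(7), np.int32(15)), (np.int32(436), np.int32(0), np.int32(36), np.int32(63), np.int32(654)), (np.int32(425), np.int32(19), np.int32(11), np.int32(38), np.int32(233)), (np.int32(438), np.int32(28), np.int32(4), np.int32(9), np.int32(22)), (np.int32(282), np.int32(32), np.int32(47), np.int32(48), np.int32(973)), (np.int32(427), np.int32(68), np.int32(18), np.int32(6), np.int32(52)), (np.int32(384), np.int32(73), np.int32(88), np.int32(130), np.int32(1800)), (np.int32(467), np.int32(95), np.int32(3), np.int32(5), np.int32(10)), (np.int32(450), np.int32(98), np.int32(8), np.int32(6), np.int32(27)), (np.int32(461), np.int32(99), np.int32(5), np.int32(4), np.int32(11)), (np.int32(434), np.int32(123), np.int32(11), np.int32(2), np.int32(16)), (np.int32(462), np.int32(126), np.int32(6), np.int32(6), np.int32(23)), (np
[... 564 characters left out ...]
32(182), np.int32(4877)), (np.int32(493), np.int32(41), np.int32(46), np.int32(68), np.int32(1694)), (np.int32(193), np.int32(104), np.int32(97), np.int32(118), np.int32(6851)), (np.int32(528), np.int32(169), np.int32(35), np.int32(72), np.int32(669)), (np.int32(588), np.int32(180), np.int32(35), np.int32(17), np.int32(158)), (np.int32(571), np.int32(197), np.int32(15), np.int32(11), np.int32(124)), (np.int32(586), np.int32(197), np.int32(29), np.int32(15), np.int32(171)), (np.int32(635), np.int32(204), np.int32(5), np.int32(14), np.int32(43)), (np.int32(608), np.int32(221), np.int32(32), np.int32(51), np.int32(478)), (np.int32(568), np.int32(238), np.int32(40), np.int32(14), np.int32(325))]
```

View pics/fin.png

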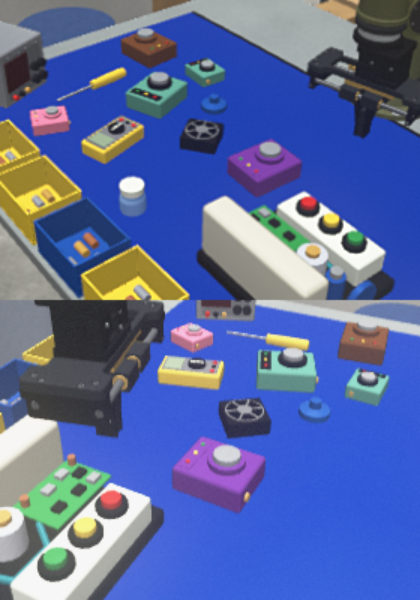

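Only the arm differs between the before and after pictures. The tester and loose things have not moved, all keys are up and the gripper is clear.

```bash
python3 -c "
from bench import ctrl
print(ctrl.close_job())"
```

```text
the job is handed in; nothing more can be done
None
```

The job is handed in at about 9 s: I held the tester's plate about 3 mm down for just over a second, then pressed the green key to its stop and let it come up; nothing else moved and the arm finished clear.

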